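# Load a lasted slipper into the sole press

## Task

Take the red slipper out of the bench rack, where only its toe sticks out from under the shelf, and load it into the screw press: set it gently on the bed and slide it in toe first, straight between the columns and under the pressure plate, until the toe meets the orange stop. Leave it standing sole-down and centred there with the hand away, and leave everything else on the bench where it is.

Things in the scene. Friction and masses are not known exactly. Their poses are not given: they have to be found in the camera images.
- red_mid (a point): Centre of the red slipper on its blue plastic last: 240 long, 74 wide at the ball, 88 mm high, 0.4 to 0.65 kg, left-right symmetric; mid-length, mid-width, 44 mm above its underside. x axis points to the toe, z up. It starts standing on the bench in the rack, toe out, about 115 mm of it in front of the shelf's edge. Balance point 5 mm behind here
- red_toe (a point): Toe tip of the red slipper, on its middle line, 4 mm above its underside; axes as red_mid, which is 120 mm behind. The sole is 8 mm thick; the domed forepart has steep sides and tapers to the toe: 41 mm wide 16 mm behind the tip, 61 mm wide and 40 mm high 37 mm behind, 74 mm wide and 52 mm high 75 mm behind, 69 mm high 108 mm behind
- red_heel (a point): Heel end of the red slipper, on its middle line, 4 mm above its underside; axes as red_mid, which is 120 mm ahead of it
- red_cone (a point): The bare blue last's upright block above the heel, a good place to hold: 36 mm wide with flat parallel sides from 52 to 88 mm above the underside, running from 16 to 98 mm ahead of the heel end, flat on top. This point: its middle, 57 mm ahead of the heel end (63 mm behind red_mid), 70 mm above the underside; axes as red_mid
- rack: Dark wooden bench rack, fixed. Origin on the bench under the middle of the shelf's front edge; x points into the rack, z up. Shelf board x 0 to 250, y -150 to 150, underside 105, top 121 mm up; finished slippers on it from x = 5, and a rod, up to 191 mm high. Side panels at y = +-158 from x = 35, 215 mm high. Under it two lasted slippers stand on the bench at about y = -62 and +62, red on either side
- teal_mid (a point): Centre of the teal slipper on its yellow last, same shape and size as the red one and standing beside it in the rack; to be left alone
- press: Two-column green screw press, fixed. Origin on the bench under the middle of its bed; x is the way a slipper goes in, from the open front; z up. Foot plate 310 by 150 mm, 14 high. Bed: level rubber mat, top 60 mm above the bench, x -150 to 150, y -50 to 50. Steel columns 22 mm thick at x = 70, y = +-62 (102 clear between them). Nothing of the press is to be moved
- press_plate (a point): Middle of the underside of the press's pressure plate, above the bed's middle line at press x = 85: 70 by 70 mm, 64 mm above the bed. Axes as press. Over it the crosshead spans press x 44 to 96, y -84 to 84, 182 to 222 mm above the bench, and on the screw a bar handle 200 mm long lies along y at press x = 70, 265 mm above the bench
- press_stop (a point): Middle of the orange front face of the toe stop, an upright plate across the bed at press x = 122, from the bed to 31 mm above it, 80 mm wide. This point is on the bed's middle line, 4 mm above the bed, where the toe tip comes to rest. Axes as press
- glue_mid (a point): Centre of a closed glue can, 84 mm across, 105 mm high, standing near the back of the bench; leave alone
- hammer: Hammer 250 mm long lying on the bench at the right of the press; leave alone
- tacks_mid (a point): Closed blue tack tin, 72 mm across, 30 mm high, on the robot's side of the press; leave alone
- pincers: Lasting pincers with red handles, 170 mm long, 16 mm high, lying flat near the robot at the left; leave alone
- sparelast_mid (a point): Centre of a bare yellow last of the same size as the red slipper's, standing near the back of the bench; leave alone

How it is judged (in metres and radians):
On the way:
1. the red slipper is drawn wholly out from under the rack's shelf (x of red_heel in the frame of rack below 0 m), for 0.1 s.
At the end, for the whole second after the job is handed in: The red slipper stands level (within 3 degrees) on the press bed, at rest, its toe within 10 mm of the orange stop's face and within 10 mm of the bed's middle line, its heel within 16 mm of that line (x of red_toe in the frame of press above 0.112 m and y of red_toe in the frame of press between -0.01 and 0.01 m and y of red_heel in the frame of press between -0.016 and 0.016 m and height (world z) of each of red_toe, red_heel below 0.068 m and angle between red_mid's own z axis and vertical below 0.06 rad and linear speed of red below 0.02 m/s); the robot touches nothing.
It fails at once if the red slipper is tipped by more than 35 degrees (angle between red_mid's own z axis and vertical above 0.61 rad).
It fails at once if the red slipper is banged against the press with more than 80 N (contact force between red and press above 80 N).
It fails at once if the teal slipper, the spare last or any other loose thing on the bench is moved more than 25 mm (distance of any of teal_mid, glue_mid, hammer, tacks_mid, pincers, sparelast_mid from where it was at the start of the episode above 0.025 m).
It also fails if it takes over 64 s, if anything falls off the work surface, if the arm or the gripper's body presses on something with over 40 N, if the wrist force passes 120 N, or if a joint passes its speed limit or range.

## Robot

A 6-joint arm with a two-finger parallel gripper is mounted at the origin on the work surface. World frame = base frame: x ahead of the robot, y to its left, z up, the work surface at z = 0. Lengths are in m, angles in degrees, forces in N, time in s.
With the tool pointing down it reaches from about 0.4 to 0.825 m from the base axis. Payload 7 kg.
Tool frame: the origin (TCP) lies midway between the tips of the shut fingers; the grasp point (between the pads) lies 19 mm behind it; z points along the fingers, y is the line along which they close (so a half turn about z gives the same grasp; the last joint's range is limited). The gripper opens to 88 mm and grips with 3 to 60 N. Pads are 19 mm wide; open, the fingers measure 130 mm over their backs; the gripper's body (78 mm by 193 mm) begins 47 mm behind the grasp point.
Start: joints at [83.142, 20.546, 0.682, 0, -70.136, -16.507], TCP at [0.268, 0.62, 0.227] pointing down, gripper open.
Joint ranges: [-176.03, 176.03], [-82.01, 121.73], [-58.28, 71.71], [-173.87, 95.51], [-174.79, -0.11], [-173.66, 173.66]. Speed limits (degrees/s): [136.94, 136.94, 172.46, 180, 180, 180].

## Interface

Orientations are given as [roll, pitch, yaw] about the fixed x, y, z axes, in that order (R = Rz(yaw) Ry(pitch) Rx(roll)).
In Python, from plant import * gives the robot as it stands.
- The arm moves only by the tool move_arm, never from a script. Its argument "commands" is a list of rows, each a list of 7 numbers: the shift along the world's x, y, z in mm, then the turn, a rotation vector about the world's x, y, z in degrees, then the opening in per cent of the stroke, from 0 (shut) to 100 (fully open). In form: [[x, y, z, rx, ry, rz, fingers], ...]. A call has 1 to 20 rows; each row shifts and turns the commanded pose from where the row before left it; what a row does not reach is not made up. A row lasts 1/10 s, in which the tool goes at most 50 mm and 8.59 degrees, less where a joint would pass 70% of its speed; a pose out of reach is approached as far as the arm can. A call with a gripper value outside its range is refused whole. The fingers move at their own pace and stop on an object; "squeeze" is the grip in N (left out, the last holds). Time passes only in rows, so rows that do not move let the fingers close. It gives the time, the measured TCP pose, the force and the opening at its end, in the units of the state.
- get_state(): the state, without advancing time (a new reading comes with each control period).
- capture(name): name is "side" or "top" or "wrist"; returns a dict with "frame" (480x640x3 uint8, blue, green, red), "camera_matrix" (3x3 intrinsics, pixels), "world_to_cam" (4x4, takes a point from world to camera coordinates); the wrist camera has in their place "tool_from_camera" (4x4, takes a point from camera to tool coordinates, whose origin is the TCP and whose axes are the flange's). Camera axes: x right, y up, looking along -z (the intrinsics and any distortion apply to the point x, -y, -z); pixel columns grow to the right and rows downward; lengths in m; the calibration is good to about 2 mm. A picture is of the moment at which its call begins: read the wrist's pose just before it. There is no depth.
- close_job(): hands the job in, once; it reports no verdict.
The state is a dict: "time_s": time; "joints": joint angles; "qd": joint speeds; "joint_torque": joint torques, N m; "tcp_pos": TCP position; "eef_rot": TCP orientation; "contact_force": force on the tool from outside, world axes, zero at the start; "moment": the same for the moment, N m; "gripper_width": finger opening in m.
Only numpy, scipy, OpenCV 4.12 (cv2) and the standard library are available. Lean on these libraries where they do the work, as an engineer would, in place of code of your own. Each camera call takes 0.05 s, during which the arm holds its last target. There are 200 camera calls.

## Working session

There is one attempt and no reset: what is moved stays moved. The work goes in short steps, Python scripts to look and compute and a tool call to move; the robot and the scene stay as the last step left them, time stands still between calls to the robot, and variables do not carry over. Pictures are saved under pics/ and viewed, on a budget of 10 in all, crops included, one or two more only if the job needs it, and the job is handed in when it is done.

Besides the shell and the picture viewer there is one more tool, called after ">>>" by a JSON object that holds its "name" and its "arguments", one argument or row to a line. move_arm: Moves the arm, as the interface text tells. Its arguments: {"type":"object","properties":{"commands":{"type":"array"},"squeeze":{"type":"number"}},"required":["commands"]}

```bash
ls; mkdir -p pics; python3 - <<'E'
from plant import *
import cv2,pickle
s=get_state();print(s)
d={}
for n in("side","top"):
    c=capture(n);cv2.imwrite(f"pics/{n}0.png",c["frame"]);d[n]=c
    print(n,c["camera_matrix"],c["world_to_cam"],[k for k in c])
pickle.dump(d,open("c0.pkl","wb"))
E
```

```text
pics
{'time_s': 0.0, 'joints': array([ 8.31431322e+01,  2.05913179e+01,  6.33765596e-01, -1.95161124e-02,
       -7.01345570e+01, -1.65067786e+01]), 'qd': array([ 0.02736382, -0.09879087,  0.04168241, -0.09975225,  0.02376022,
        0.06236406]), 'joint_torque': array([-7.89829355e-04, -5.82722139e+01,  2.93066561e+01,  6.99742377e+00,
        6.92790709e-03, -1.52407133e-04]), 'tcp_pos': array([0.26751842, 0.61920137, 0.22562584]), 'eef_rot': array([ 1.79906474e+02, -8.58315081e-03, -2.33702859e+01]), 'contact_force': array([-0.06483916, -0.5291802 ,  0.42514225]), 'moment': array([ 0.00877634, -0.00978049,  0.0163458 ]), 'gripper_width': 0.08765657383898144}
side [[530.9072469    0.         324.17100303]
 [  0.         530.9072469  242.54502537]
 [  0.           0.           1.        ]] [[ 0.0464173  -0.99892011 -0.00201285 -0.03852151]
 [ 0.94082218  0.04304027  0.33615646 -0.53943024]
 [-0.33570681 -0.01749721  0.94180401 -1.24879039]
 [ 0.          0.          0.          1.        ]] ['frame', 'camera_matrix', 'world_to_cam']
top [[525.66311555   0.         328.68896156]
 [  0.         525.66311555 242.27186423]
 [  0.           0.           1.        ]] [[ 2.84105943e-02 -9.99574635e-01 -6.58694822e-03  5.80821996e-04]
 [ 9.92813078e-01  2.74508087e-02  1.16484527e-01 -5.09783639e-01]
 [-1.16254161e-01 -9.84900297e-03  9.93170664e-01 -1.51344240e+00]
 [ 0.00000000e+00  0.00000000e+00  0.00000000e+00  1.00000000e+00]] ['frame', 'camera_matrix', 'world_to_cam']
```

View pics/side0.png

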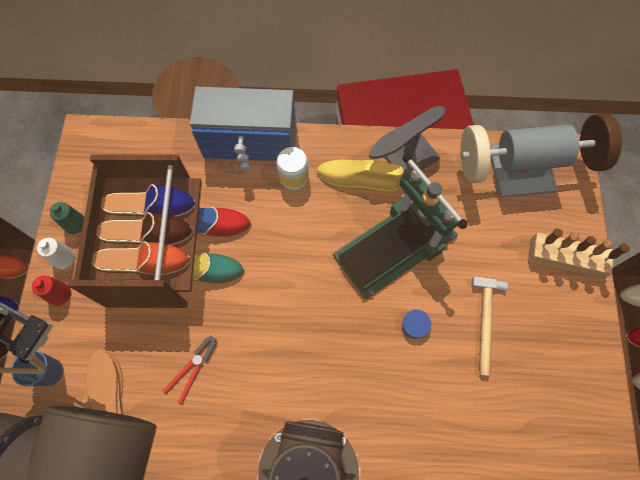

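View pics/top0.png

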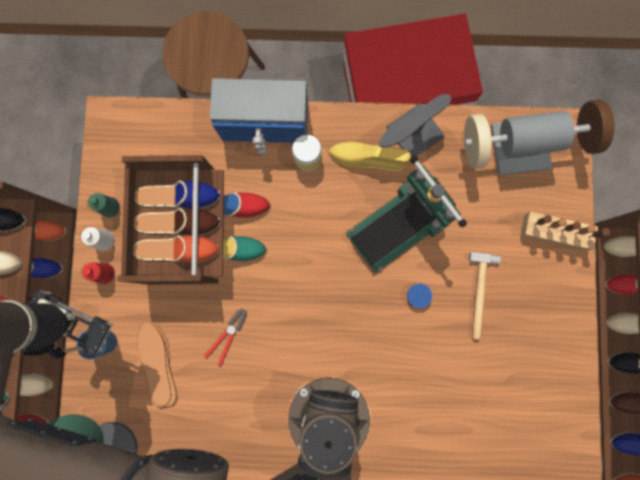

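Side view: red toe at about (250,222), teal at (243,268), shelf front edge near column 197, and the press bed front edge from (335,257) to (368,296). Next I'll enlarge the rack and press from both views.

```bash
python3 - <<'E'
import cv2,pickle,numpy as np
d=pickle.load(open("c0.pkl","rb"))
def crop(n,x,y,w,h): return cv2.resize(d[n]["frame"][y:y+h,x:x+w],(w*4,h*4),interpolation=cv2.INTER_CUBIC)
a=crop("side",330,160,140,145);b=crop("top",342,145,140,145)
im=np.hstack([a,b]);im=cv2.resize(im,(800,int(im.shape[0]*800/im.shape[1])));cv2.imwrite("pics/press0.png",im);print(im.shape)
for n,(x0,y0,x1,y1) in {"side":(190,190,265,300),"top":(215,175,285,275)}.items():
    f=d[n]["frame"];h=cv2.cvtColor(f,cv2.COLOR_BGR2HSV);H,S,V=cv2.split(h)
    for nm,m in {"red":((H<6)|(H>174))&(S>190)&(V>90),"teal":(H>65)&(H<95)&(S>100)&(V>40),"blue":(H>98)&(H<125)&(S>120)&(V>60)}.items():
        mm=np.zeros_like(H);mm[y0:y1,x0:x1]=m[y0:y1,x0:x1]
        k,l,st,c=cv2.connectedComponentsWithStats(mm);print(n,nm,[(st[i].tolist(),c[i].round(1).tolist()) for i in range(1,k) if st[i,4]>30])
E
```

```text
(414, 800, 3)
side red [([218, 209, 16, 9, 40], [224.3, 212.3])]
side teal [([207, 254, 32, 22, 483], [221.7, 265.2])]
side blue [([203, 209, 13, 15, 153], [208.8, 215.6])]
top red []
top teal [([233, 237, 32, 23, 491], [248.1, 248.6])]
top blue [([225, 195, 13, 18, 190], [230.4, 203.3])]
```

View pics/press0.png

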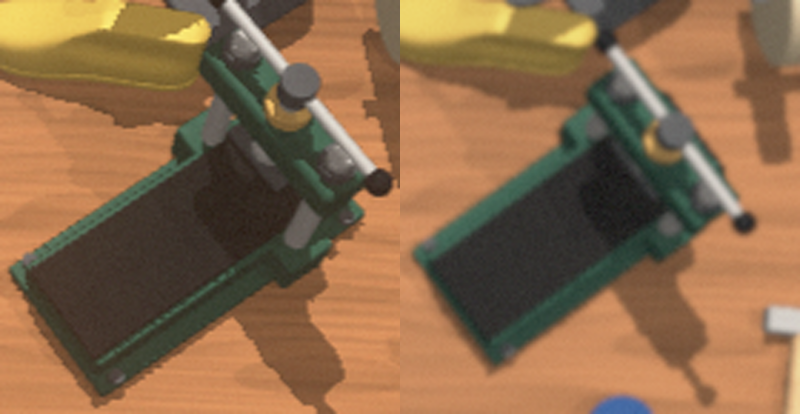

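The crops show the dark mat with its front corners at about (339,254)/(365,286) in the side view and (352,235)/(374,264) in the top view. The stop is hidden under the crosshead. I'll fit the mat edges and triangulate.

```bash
cat > h.py <<'E'
import cv2,numpy as np
def cam(c):
    W=np.diag([1.,-1,-1,1])@c["world_to_cam"]; return np.asarray(c["camera_matrix"]),W
def ray(c,p):
    K,W=cam(c);d=W[:3,:3].T@np.linalg.solve(K,[p[0],p[1],1.]);o=-W[:3,:3].T@W[:3,3];return o,d/np.linalg.norm(d)
def onz(c,p,z):
    o,d=ray(c,p);return o+d*(z-o[2])/d[2]
def tri(c1,p1,c2,p2):
    (o,d),(q,e)=ray(c1,p1),ray(c2,p2)
    t=np.linalg.lstsq(np.c_[d,-e],q-o,rcond=None)[0];a,b=o+t[0]*d,q+t[1]*e
    return (a+b)/2,np.linalg.norm(a-b)*1e3
def proj(c,X):
    K,W=cam(c);p=K@(W[:3,:3]@np.asarray(X)+W[:3,3]);return p[:2]/p[2]
def big(m,box):
    x0,y0,x1,y1=box;mm=np.zeros(m.shape,np.uint8);mm[y0:y1,x0:x1]=m[y0:y1,x0:x1]
    mm=cv2.morphologyEx(mm,cv2.MORPH_OPEN,np.ones((3,3),np.uint8))
    k,l,st,c=cv2.connectedComponentsWithStats(mm);i=1+st[1:,4].argmax();return (l==i).astype(np.uint8)
def contour(m): return max(cv2.findContours(m,0,cv2.CHAIN_APPROX_NONE)[0],key=len)[:,0,:].astype(float)
E
python3 - <<'E'
from h import *
import pickle
d=pickle.load(open("c0.pkl","rb"))
cor={}
for n,box,seed in(("side",(330,160,470,305),[(338.8,253.8),(365,286)]),("top",(342,145,482,290),[(352.5,235.3),(374.2,264)])):
    f=d[n]["frame"];B,G,R=[f[...,i].astype(int) for i in range(3)]
    m=big((f.max(2)<75)&(G-R<8),box);c=contour(m)
    q=cv2.approxPolyDP(c.astype(np.int32)[:,None],4,True)[:,0];print(n,m.sum(),q.tolist())
    FL,FR=map(np.array,seed)
    # directions: front edge; left & right edges
    fd=(FR-FL)/np.linalg.norm(FR-FL);
    def fit(p,dirn,lo,hi):
        nrm=np.array([-dirn[1],dirn[0]])
        for tol in(5,2,1.5):
            v=c-p;t=v@dirn;s=v@nrm;k=(t>lo)&(t<hi)&(abs(s)<tol)
            vx,vy,x,y=cv2.fitLine(c[k].astype(np.float32),cv2.DIST_HUBER,0,.01,.01).ravel()
            dd=np.array([vx,vy]);dd*=np.sign(dd@dirn);p=np.array([x,y])+dd*((p-[x,y])@dd);dirn=dd;nrm=np.array([-dd[1],dd[0]])
        print('  n',k.sum());return p,dirn
    L=np.linalg.norm(FR-FL);sd=np.array([.85,-.52])
    e=[fit(FL,fd,.15*L,.85*L),fit(FL,sd,5,50),fit(FR,sd,5,40)]
    X=lambda a,b:a[0]+a[1]*np.linalg.solve(np.c_[a[1],-b[1]],b[0]-a[0])[0]
    cor[n]=[X(e[0],e[1]),X(e[0],e[2])];print(n,cor[n],[np.degrees(np.arctan2(*x[1][::-1])) for x in e])
    P=[onz(d[n],p,.06) for p in cor[n]]
    print("corners on z=.06",P,np.linalg.norm(P[0]-P[1]))
    for k in(1,2):
        a=onz(d[n],e[k][0],.06);b=onz(d[n],e[k][0]+40*e[k][1],.06);print("yaw",np.degrees(np.arctan2(*(b-a)[1::-1])))
for i in(0,1):print(tri(d["side"],cor["side"][i],d["top"],cor["top"][i]))
# slippers
for nm in("red","teal"):
  for n,box in(("side",(199,190,265,300)),("top",(222,175,285,275))):
    f=d[n]["frame"];B,G,R=[f[...,i].astype(int) for i in range(3)]
    mk=((R-G>70)&(R-B>70)&(G<80)) if nm=="red" else ((G-R>20)&(B-R>10))
    c=contour(big(mk,box));t=c[c[:,0]>=c[:,0].max()-1].mean(0)
    print(nm,n,"toe px",t,"onbench z=.008",onz(d[n],t,.008),"bbox",c.min(0),c.max(0))
    cor[nm+n]=t
  print(tri(d["side"],cor[nm+"side"],d["top"],cor[nm+"top"]))
# rack edge: approx pixel column profiles
for n,rows,xs in(("side",(235,245,290),(180,215)),("top",(225,265,222),(205,240))):
    for r in rows: print(n,r,xs,d[n]["frame"][r,xs[0]:xs[1]].max(1).tolist())
E
```

```text
side 4531 [[402, 181], [414, 202], [344, 252], [345, 258], [339, 255], [365, 297], [370, 288], [376, 291], [388, 282], [394, 269], [364, 285], [428, 245], [436, 229], [449, 238], [453, 227], [442, 221], [447, 227], [443, 230], [431, 216], [442, 214], [429, 214], [430, 206], [424, 208]]Traceback (most recent call last):
  File "<stdin>", line 20, in <module>
  File "<stdin>", line 16, in fit
cv2.error: OpenCV(4.12.0) /io/opencv/modules/imgproc/src/linefit.cpp:50: error: (-215:Assertion failed) count > 0 in function 'fitLine2D_wods'
```

```bash
python3 - <<'E'
from h import *
import pickle
d=pickle.load(open("c0.pkl","rb"))
# walk across front edge, left edge, right edge
for n,segs in(("side",[((345,278),(362,265)),((362,225),(372,245)),((382,255),(395,285))]),("top",[((355,258),(372,243)),((380,205),(390,225)),((390,235),(402,260))])):
    for a,b in segs:
        k=18;print(n,a,b,[d[n]["frame"][int(a[1]+(b[1]-a[1])*i/k),int(a[0]+(b[0]-a[0])*i/k)].tolist() for i in range(k+1)])
    f=d[n]["frame"];print([ (x,f[235 if n=='side' else 222,x].tolist()) for x in (range(186,206) if n=='side' else range(208,230))])
E
```

```text
side (345, 278) (362, 265) [[70, 110, 166], [47, 74, 113], [49, 76, 114], [54, 77, 111], [45, 63, 69], [43, 62, 65], [44, 59, 64], [40, 55, 63], [37, 53, 62], [46, 55, 73], [47, 56, 71], [42, 51, 68], [47, 56, 72], [44, 52, 68], [44, 54, 68], [43, 52, 69], [42, 52, 66], [45, 56, 69], [39, 50, 65]]
side (362, 225) (372, 245) [[85, 130, 196], [85, 133, 198], [82, 126, 187], [83, 127, 191], [87, 133, 196], [87, 136, 204], [80, 125, 187], [80, 109, 119], [87, 109, 84], [91, 113, 88], [63, 75, 73], [43, 51, 67], [46, 56, 70], [46, 57, 67], [47, 58, 69], [42, 52, 62], [41, 51, 63], [42, 51, 66], [43, 52, 66]]
side (382, 255) (395, 285) [[46, 54, 65], [44, 53, 63], [41, 50, 62], [45, 51, 62], [39, 51, 61], [45, 51, 64], [47, 55, 66], [45, 53, 66], [40, 49, 62], [82, 106, 78], [46, 62, 55], [38, 49, 53], [49, 66, 56], [50, 66, 58], [52, 68, 60], [47, 63, 69], [56, 85, 126], [83, 127, 189], [90, 139, 205]]
[(186, [27, 37, 61]), (187, [25, 35, 60]), (188, [33, 42, 64]), (189, [53, 65, 84]), (190, [71, 88, 106]), (191, [61, 80, 100]), (192, [43, 55, 82]), (193, [48, 68, 101]), (194, [51, 75, 11
[... 921 characters left out ...]
5, 47, 49], [48, 52, 54], [46, 47, 48], [45, 45, 49], [47, 46, 49], [43, 46, 45], [56, 62, 49], [62, 75, 50], [58, 70, 45], [59, 68, 45], [62, 73, 51], [60, 72, 58], [62, 81, 103], [76, 113, 161], [90, 131, 191], [96, 138, 202]]
[(208, [42, 52, 91]), (209, [40, 52, 88]), (210, [38, 47, 86]), (211, [35, 42, 82]), (212, [34, 45, 81]), (213, [35, 44, 80]), (214, [36, 41, 78]), (215, [37, 44, 75]), (216, [21, 34, 65]), (217, [26, 35, 62]), (218, [38, 48, 67]), (219, [48, 60, 79]), (220, [59, 76, 100]), (221, [57, 76, 104]), (222, [50, 67, 95]), (223, [49, 71, 101]), (224, [57, 80, 115]), (225, [64, 88, 126]), (226, [63, 89, 128]), (227, [63, 89, 127]), (228, [63, 88, 127]), (229, [62, 89, 126])]
```

```bash
python3 - <<'E'
from h import *
import pickle
d=pickle.load(open("c0.pkl","rb"))
cor={}
for n,box in(("side",(330,160,425,305)),("top",(342,145,425,290))):
    f=cv2.medianBlur(d[n]["frame"],3);B,G,R=[f[...,i].astype(int) for i in range(3)]
    m=big(((R-G>=10) if n=="side" else (R-G>=-4))&(f.max(2)<(80 if n=="side" else 60)),box);c=contour(m)
    q=cv2.approxPolyDP(c.astype(np.int32)[:,None],4,True)[:,0];print(n,m.sum(),q.tolist())
    seed=[(338.8,253.8),(365,286)] if n=="side" else [(352.5,235.3),(374.2,264)]
    FL,FR=map(np.array,seed);fd=(FR-FL)/np.linalg.norm(FR-FL)
    def fit(p,dirn,lo,hi):
        nrm=np.array([-dirn[1],dirn[0]])
        for tol in(6,3,1.5):
            v=c-p;k=(v@dirn>lo)&(v@dirn<hi)&(abs(v@nrm)<tol)
            vx,vy,x,y=cv2.fitLine(c[k].astype(np.float32),cv2.DIST_HUBER,0,.01,.01).ravel()
            dd=np.array([vx,vy]);dd*=np.sign(dd@dirn);p=np.array([x,y])+dd*((p-[x,y])@dd);dirn=dd;nrm=np.array([-dd[1],dd[0]])
        return p,dirn
    L=np.linalg.norm(FR-FL);sd=np.array([.85,-.52])
    e=[fit(FL,fd,.15*L,.85*L),fit(FL,sd,5,60),fit(FR,sd,5,50)]
    X=lambda a,b:a[0]+a[1]*np.linalg.solve(np.c_[a[1],-b[1]],b[0]-a[0])[0]
    cor[n]=[X(e[0],e[1]),X(e[0],e[2])]
    P=[onz(d[n],p,.06) for p in cor[n]]
    print(n,np.round(cor[n],1).tolist(),"corners z=.06",np.round(P,4).tolist(),np.linalg.norm(P[0]-P[1]))
    for k in(0,1,2):
        a=onz(d[n],e[k][0],.06);b=onz(d[n],e[k][0]+40*e[k][1],.06);print("yaw",np.degrees(np.arctan2(*(b-a)[1::-1])))
for i in(0,1):print(tri(d["side"],cor["side"][i],d["top"],cor["top"][i]))
for nm in("red","teal"):
  for n,box in(("side",(199,190,265,300)),("top",(222,175,285,275))):
    f=d[n]["frame"];B,G,R=[f[...,i].astype(int) for i in range(3)]
    mk=((R-G>70)&(R-B>70)&(G<80)) if nm=="red" else ((G-R>20)&(B-R>10))
    c=contour(big(mk,box));t=c[c[:,0]>=c[:,0].max()-1].mean(0)
    w=c[c[:,1].argmin()],c[c[:,1].argmax()]
    print(nm,n,"toe px",t,"z=.004",onz(d[n],t,.004).round(4),"mid-width",((onz(d[n],w[0],.03)+onz(d[n],w[1],.03))/2).round(4),"w",np.linalg.norm(onz(d[n],w[0],.03)-onz(d[n],w[1],.03)).round(4))
    cor[nm+n]=t
  print(tri(d["side"],cor[nm+"side"],d["top"],cor[nm+"top"]))
for n,p in(("side",[(196,235),(196.5,200)]),("top",[(223,222),(223,190)])):
  print("shelf edge",[onz(d[n],x,.121).round(3) for x in p],[onz(d[n],x,.105).round(3) for x in p])
E
```

```text
side 2790 [[422, 223], [412, 224], [405, 212], [340, 258], [363, 285], [424, 243]]
side [[338.6, 255.7], [362.4, 285.7]] corners z=.06 [[0.5184, -0.0517, 0.06], [0.4416, -0.1147, 0.06]] 0.0993674851433219
yaw -140.62155703545173
yaw -52.987334672861095
yaw -50.04630187710037
top 2392 [[415, 193], [355, 236], [372, 262], [424, 224], [424, 206]]
top [[353.3, 237.1], [372.2, 262.6]] corners z=.06 [[0.523, -0.0557, 0.06], [0.4508, -0.1118, 0.06]] 0.09138807177916526
yaw -142.19738985193447
yaw -52.62578867428179
yaw -52.60363733452211
(array([ 0.52526755, -0.05419071,  0.04008649]), np.float64(4.594937539905975))
(array([ 0.45488236, -0.11656538,  0.01040791]), np.float64(2.2706565738646747))
red side toe px [248.5 221.5] z=.004 [0.6243 0.1985 0.004 ] mid-width [0.6133 0.2805 0.03  ] w 0.0727
red top toe px [267.71428571 204.        ] z=.004 [0.6236 0.2021 0.004 ] mid-width [0.6164 0.2839 0.03  ] w 0.0664
(array([0.62388966, 0.20026026, 0.00419255]), np.float64(3.659448630046744))
teal side toe px [240.57142857 267.85714286] z=.004 [0.4908 0.207  0.004 ] mid-width [0.4873 0.2857 0.03  ] w 0.0604
teal top toe px [263.42857143 249.        ] z=.004 [0.487  0.2092 0.004 ] mid-width [0.4852 0.2863 0.03  ] w 0.0649
(array([0.48566177, 0.20550951, 0.02049596]), np.float64(2.923803653666716))
shelf edge [array([0.536, 0.305, 0.121]), array([0.631, 0.316, 0.121])] [array([0.542, 0.31 , 0.105]), array([0.638, 0.321, 0.105])]
shelf edge [array([0.547, 0.309, 0.121]), array([0.638, 0.314, 0.121])] [array([0.55 , 0.312, 0.105]), array([0.641, 0.317, 0.105])]
```

The two views agree on the slipper (toe at 0.624, 0.200, z 4 mm; yaw about −84.5°). The press is still rough, with yaw about −52.5°, so I'll re-measure it from nearer. Next I'll move the wrist camera above the slipper's forepart.

>>> {"name": "move_arm", "arguments": {
  "commands": [
    [0,0,40,0,0,0,100],
    [0,0,40,0,0,0,100],
    [29,-32,0,0,0,-5,100],
    [29,-32,0,0,0,-5,100],
    [29,-32,0,0,0,-5,100],
    [29,-32,0,0,0,-5,100],
    [29,-32,0,0,0,-5,100],
    [29,-32,0,0,0,-5,100],
    [29,-32,0,0,0,-5,100],
    [29,-32,0,0,0,-5,100],
    [29,-32,0,0,0,-5,100],
    [29,-32,0,0,0,-5,100],
    [29,-32,0,0,0,-5,100],
    [29,-32,0,0,0,-6,100],
    [0,0,0,0,0,0,100],
    [0,0,0,0,0,0,100]
  ]
}}

```text
time_s: 1.7
tcp_pos: [0.6161, 0.2345, 0.3056]
eef_rot: [179.9, -0.0, -84.5]
contact_force: [-0.2, 0.4, 0.4]
gripper_width: 0.0876
```

```bash
cat >> h.py <<'E'
from scipy.spatial.transform import Rotation as Ro
def wristcap(name=None):
    from plant import get_state,capture
    s=get_state();c=capture("wrist");T=np.eye(4);T[:3,:3]=Ro.from_euler("xyz",s["eef_rot"],degrees=True).as_matrix();T[:3,3]=s["tcp_pos"]
    c["world_to_cam"]=np.linalg.inv(T@c["tool_from_camera"])
    if name: cv2.imwrite(f"pics/{name}.png",c["frame"])
    import pickle;pickle.dump(c,open(f"{name}.pkl","wb"));return s,c
E
python3 - <<'E'
from h import *
s,c=wristcap("w1");print(s["time_s"],s["tcp_pos"],s["eef_rot"],s["joints"],c["tool_from_camera"].round(3),c["camera_matrix"],[k for k in c])
E
```

```text
1.7 [0.61609124 0.23447666 0.30564214] [ 1.79923008e+02 -2.64978308e-02 -8.44735741e+01] [ 3.77403391e+01  1.70617170e+01  5.84521078e+00 -1.89818726e-02
 -7.88627603e+01 -3.22102516e+01] [[-0.     0.967  0.253  0.069]
 [ 1.     0.    -0.    -0.   ]
 [-0.     0.253 -0.967 -0.158]
 [ 0.     0.     0.     1.   ]] [[363.93296457   0.         319.66646371]
 [  0.         363.93296457 240.60439839]
 [  0.           0.           1.        ]] ['frame', 'camera_matrix', 'tool_from_camera', 'world_to_cam']
```

View pics/w1.png

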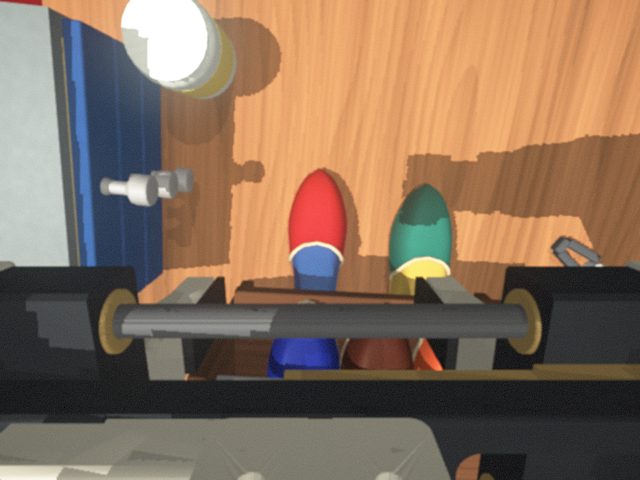

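The wrist view shows the red toe tip at (320,169), the ball near row 235, and the shelf edge near row 283. The gap to teal is clear, about 45 px.

```bash
python3 - <<'E'
from h import *
import pickle
c=pickle.load(open("w1.pkl","rb"));d=pickle.load(open("c0.pkl","rb"))
f=c["frame"];B,G,R=[f[...,i].astype(int) for i in range(3)]
for nm,mk,box in(("red",(R-G>70)&(R-B>70)&(G<80),(270,150,370,275)),("teal",(G-R>20)&(B-R>10),(380,160,470,290))):
    k=contour(big(mk,box));t=k[k[:,1]<=k[:,1].min()+1].mean(0)
    print(nm,"toe",t,onz(c,t,.004).round(4))
    for r in(190,205,220,235):
        x=k[abs(k[:,1]-r)<1][:,0];a,b=onz(c,(x.min(),r),.012),onz(c,(x.max(),r),.012);print(r,((a+b)/2).round(4),np.linalg.norm(a-b).round(4))
    if nm=="red":
        print("tri",tri(c,t,d["side"],(248.5,221.5)),tri(c,t,d["top"],(267.7,204)))
m=f[265:300,350];print(m.max(1).tolist())
for p in((250,283),(400,295)): print(onz(c,p,.121).round(3),onz(c,p,.105).round(3))
E
```

```text
red toe [319.5 170.3] [0.6198 0.1956 0.004 ]
190 [0.6188 0.2191 0.012 ] 0.0483
205 [0.6176 0.2377 0.012 ] 0.0625
220 [0.6158 0.2568 0.012 ] 0.0708
235 [0.6152 0.2763 0.012 ] 0.0715
tri (array([0.61969158, 0.195586  , 0.0161228 ]), np.float64(1.6170816180430825)) (array([0.61921681, 0.19621166, 0.03120834]), np.float64(4.999856682203029))
teal toe [431.66666667 189.5       ] [0.4769 0.2057 0.004 ]
190 [0.4789 0.2056 0.012 ] 0.005
205 [0.4782 0.2243 0.012 ] 0.035
220 [0.4843 0.2441 0.012 ] 0.067
235 [0.483  0.2636 0.012 ] 0.0741
[154, 152, 157, 158, 157, 158, 158, 156, 154, 157, 153, 154, 153, 157, 157, 159, 159, 156, 155, 159, 155, 159, 159, 157, 162, 156, 138, 96, 66, 65, 66, 85, 112, 130, 140]
[0.679 0.305 0.121] [0.682 0.312 0.105]
[0.528 0.304 0.121] [0.523 0.31  0.105]
```

>>> {"name": "move_arm", "arguments": {
  "commands": [
    [0,15,-20,4,0,-1,100],
    [0,15,-20,4,0,0,100],
    [0,0,-40,0,0,0,100],
    [0,0,-40,0,0,0,100],
    [0,0,-40,0,0,0,100],
    [0,0,-40,0,0,0,100],
    [0,0,-25,0,0,0,100],
    [0,0,0,0,0,0,100],
    [0,0,0,0,0,0,100]
  ]
}}

```text
time_s: 2.65
tcp_pos: [0.6155, 0.2667, 0.0822]
eef_rot: [-179.3, 7.9, -85.2]
contact_force: [1.2, 0.8, 1.3]
gripper_width: 0.0877
```

```bash
python3 - <<'E'
from h import *
s,c=wristcap("w2");print(s["time_s"],s["tcp_pos"],s["eef_rot"],s["contact_force"])
f=c["frame"];B,G,R=[f[...,i].astype(int) for i in range(3)]
k=contour(big((R-G>60)&(R-B>60)&(G<90),(150,0,500,320)));t=k[k[:,1]<=k[:,1].min()+1].mean(0);print(t,onz(c,t,.004),k.min(0),k.max(0))
for r in np.arange(k[:,1].min()+20,k[:,1].max()-5,25):
    x=k[abs(k[:,1]-r)<1][:,0];a,b=onz(c,(x.min(),r),.012),onz(c,(x.max(),r),.012);print(r,x.min(),x.max(),((a+b)/2).round(4),np.linalg.norm(a-b).round(4))
E
```

```text
2.65 [0.61554365 0.26665255 0.08223382] [-179.30166804    7.94960754  -85.19958533] [1.15119928 0.83915645 1.31237694]
[324.         120.36363636] [0.62012355 0.19377144 0.004     ] [262. 120.] [379. 302.]
140.0 295.0 352.0 [0.6195 0.204  0.012 ] 0.033
165.0 280.0 365.0 [0.6189 0.2184 0.012 ] 0.0506
190.0 271.0 373.0 [0.6179 0.2336 0.012 ] 0.0623
215.0 265.0 378.0 [0.6169 0.2497 0.012 ] 0.071
240.0 263.0 379.0 [0.6158 0.2666 0.012 ] 0.0749
265.0 264.0 377.0 [0.6146 0.2846 0.012 ] 0.0751
290.0 266.0 373.0 [0.6137 0.3037 0.012 ] 0.0733
```

View pics/w2.png

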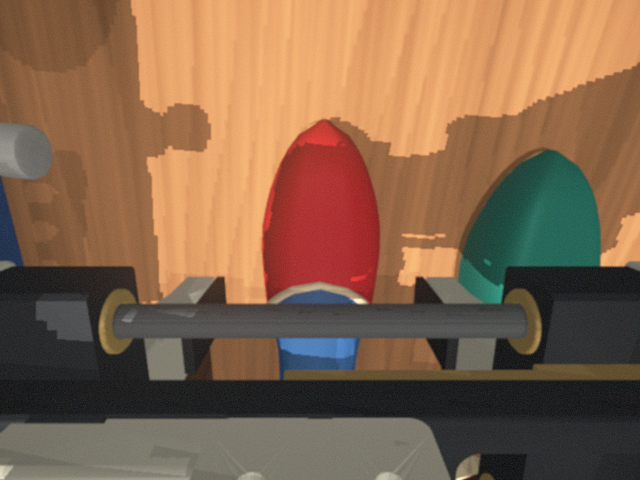

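Slipper centred between the fingers (edges at columns 263 to 379, fingers at about 200 and 430). Descending and gripping.

>>> {"name": "move_arm", "arguments": {
  "commands": [
    [0,-1,-25,0,0,-1,100],
    [0,-1,-20,0,0,0,100],
    [0,0,-15,0,0,0,100],
    [0,0,-7,0,0,0,100],
    [0,0,0,0,0,0,100],
    [0,0,0,0,0,0,60],
    [0,0,0,0,0,0,60],
    [0,0,0,0,0,0,60],
    [0,0,0,0,0,0,60],
    [0,0,0,0,0,0,60]
  ],
  "squeeze": 20
}}

```text
time_s: 3.7
tcp_pos: [0.6162, 0.264, 0.0155]
eef_rot: [-179.2, 8.0, -86.3]
contact_force: [-1.7, 0.1, 5.9]
gripper_width: 0.069
```

```bash
python3 - <<'E'
from h import *
import pickle
d=pickle.load(open("c0.pkl","rb"));c=pickle.load(open("w1.pkl","rb"))
print("can",onz(d["side"],(292,157),.105),onz(d["top"],(306,149),.105), "w1 lid",onz(c,(165,35),.105), [onz(c,(x,35),.105)[0].round(3) for x in(123,210)])
for n,box in(("side",(310,150,408,200)),("top",(325,135,412,180))):
    f=d[n]["frame"];B,G,R=[f[...,i].astype(int) for i in range(3)]
    k=contour(big((R>140)&(G>100)&(B<75)&(R-G<60),box)); print(n,k.min(0),k.max(0))
    for p in(k[k[:,0].argmin()],k[k[:,1].argmax()],k[k[:,0].argmax()]): print(p,onz(d[n],p,.03).round(3))
E
```

```text
can [0.77372817 0.08277802 0.105     ] [0.76669337 0.08641495 0.105     ] w1 lid [0.76828473 0.08475393 0.105     ] [np.float64(0.805), np.float64(0.729)]
side [329. 174.] [388. 184.]
[329. 176.] [ 0.76  -0.017  0.03 ]
[379. 184.] [ 0.742 -0.156  0.03 ]
[388. 184.] [ 0.743 -0.181  0.03 ]
top [381. 148.] [404. 158.]
[381. 152.] [ 0.786 -0.134  0.03 ]
[387. 158.] [ 0.768 -0.152  0.03 ]
[404. 152.] [ 0.788 -0.203  0.03 ]
```

The can spans x from 0.727. The gripper body would reach about 0.72 on a straight pull, so I'll drift 20 mm in −x during the drag.

>>> {"name": "move_arm", "arguments": {
  "commands": [
    [0,-5,0,0,0,0,60],
    [0,-10,0,0,0,0,60],
    [0,-15,0,0,0,0,60],
    [-1,-15,0,0,0,0,60],
    [-1,-15,0,0,0,0,60],
    [-1,-15,0,0,0,0,60],
    [-2,-15,0,0,0,0,60],
    [-2,-15,0,0,0,0,60],
    [-2,-15,0,0,0,0,60],
    [-2,-15,0,0,0,0,60],
    [-2,-15,0,0,0,0,60],
    [-1,-10,0,0,0,0,60],
    [0,-5,0,0,0,0,60],
    [0,0,0,0,0,0,60],
    [0,0,0,0,0,0,60]
  ]
}}

```text
time_s: 5.2
tcp_pos: [0.6027, 0.0986, 0.0155]
eef_rot: [-179.2, 8.0, -86.3]
contact_force: [-0.6, 0.2, 6.9]
gripper_width: 0.0693
```

```bash
python3 - <<'E'
from h import *
from plant import *
import pickle
d={n:capture(n) for n in("side","top")};pickle.dump(d,open("c1.pkl","wb"))
im=np.hstack([cv2.resize(d["side"]["frame"][110:320,60:340],(560,420)),cv2.resize(d["top"]["frame"][100:310,180:300],(240,420))]);cv2.imwrite("pics/m1.png",im)
E
```

```text
(no output)
```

View pics/m1.png

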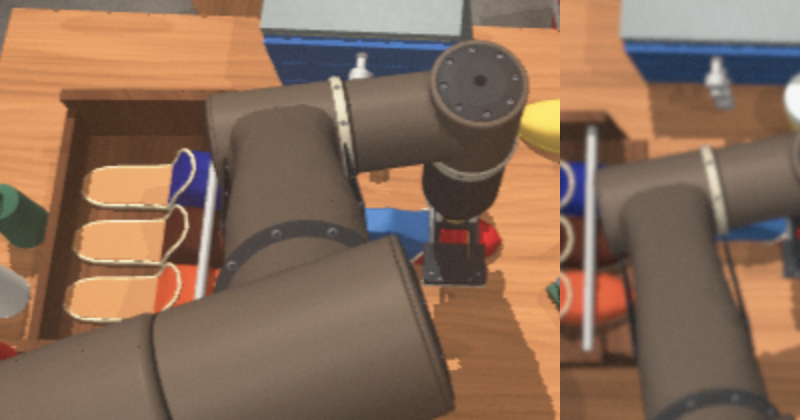

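The slipper followed the hand out, with its blue cone visible behind the gripper. Release, rise and look from above.

>>> {"name": "move_arm", "arguments": {
  "commands": [
    [0,0,0,0,0,0,100],
    [0,0,0,0,0,0,100],
    [0,0,0,0,0,0,100],
    [0,0,0,0,0,0,100],
    [0,0,15,0,0,0,100],
    [0,0,30,0,0,0,100],
    [0,0,40,0,0,0,100],
    [0,10,40,-4,0,0,100],
    [0,30,30,-4,0,0,100],
    [0,35,25,0,0,0,100],
    [0,35,25,0,0,0,100],
    [0,0,0,0,0,0,100],
    [0,0,0,0,0,0,100]
  ]
}}

```text
time_s: 6.6
tcp_pos: [0.6015, 0.2095, 0.2209]
eef_rot: [-179.7, 0.0, -86.3]
contact_force: [-0.7, -1.4, -0.2]
gripper_width: 0.0876
```

```bash
cat > cone.py <<'E'
from h import *
def fit(c,f,z,box,wmin=0.03,wmax=.042):
    B,G,R=[f[...,i].astype(int) for i in range(3)]
    m=big((B-R>50)&(B>90),box);k=contour(m);out=[]
    for r in np.arange(k[:,1].min()+3,k[:,1].max()-2,3):
        x=k[abs(k[:,1]-r)<1][:,0];a,b=onz(c,(x.min(),r),z),onz(c,(x.max(),r),z);out.append([*((a+b)/2)[:2],np.linalg.norm(a-b),r,x.min(),x.max()])
    return k,np.array(out)
E
python3 - <<'E'
from cone import *
s,c=wristcap("w3");print(s["time_s"],s["tcp_pos"],s["eef_rot"],s["gripper_width"])
f=c["frame"];B,G,R=[f[...,i].astype(int) for i in range(3)]
k=contour(big((R-G>70)&(R-B>70)&(G<80),(150,0,500,320)));t=k[k[:,1]<=k[:,1].min()+1].mean(0);print("toe",t,onz(c,t,.004),k.min(0),k.max(0))
for r in np.arange(k[:,1].min()+15,k[:,1].max()-5,15):
    x=k[abs(k[:,1]-r)<1][:,0];a,b=onz(c,(x.min(),r),.012),onz(c,(x.max(),r),.012);print(r,((a+b)/2)[:2].round(4),np.linalg.norm(a-b).round(4))
k,o=fit(c,f,.088,(200,100,450,420));print(np.c_[o[:,:3].round(4),o[:,3:]][::3])
E
```

```text
6.6 [0.60150459 0.20945178 0.2208754 ] [-1.79749387e+02  3.32388628e-02 -8.62719833e+01] 0.08756757742856362
toe [328.5  16.4] [0.60646718 0.02630247 0.004     ] [289.  16.] [366. 121.]
31.0 [0.6056 0.0405] 0.0371
46.0 [0.6052 0.0528] 0.0512
61.0 [0.6043 0.0653] 0.0609
76.0 [0.6039 0.0781] 0.068
91.0 [0.603  0.0911] 0.0724
106.0 [0.6025 0.1044] 0.0722
[[6.027e-01 1.176e-01 2.570e-02 1.140e+02 3.100e+02 3.440e+02]
 [6.023e-01 1.241e-01 4.110e-02 1.230e+02 3.000e+02 3.540e+02]
 [6.030e-01 1.307e-01 4.370e-02 1.320e+02 2.970e+02 3.540e+02]
 [6.037e-01 1.374e-01 4.310e-02 1.410e+02 2.960e+02 3.520e+02]
 [6.032e-01 1.441e-01 4.190e-02 1.500e+02 2.970e+02 3.510e+02]
 [6.027e-01 1.509e-01 4.060e-02 1.590e+02 2.980e+02 3.500e+02]
 [6.023e-01 1.578e-01 3.920e-02 1.680e+02 2.990e+02 3.490e+02]
 [6.026e-01 1.648e-01 3.630e-02 1.770e+02 3.000e+02 3.460e+02]
 [6.017e-01 1.718e-01 3.730e-02 1.860e+02 3.000e+02 3.470e+02]
 [6.008e-01 1.790e-01 3.680e-02 1.950e+02 3.010e+02 3.470e+02]
 [6.003e-01 1.862e-01 3.700e-02 2.040e+02 3.010e+02 3.470e+02]
 [5.998e-01 1.935e-01 3.720e-02 2.130e+02 3.010e+02 3.470e+02]
 [5.997e-01 2.009e-01 3.670e-02 2.220e+02 3.010e+02 3.460e+02]
 [5.992e-01 2.085e-01 3.690e-02 2.310e+02 3.010e+02 3.460e+02]
 [5.987e-01 2.161e-01 3.550e-02 2.400e+02 3.020e+02 3.450e+02]
 [5.974e-01 2.237e-01 3.570e-02 2.490e+02 3.030e+02 3.460e+02]
 [5.964e-01 2.315e-01 3.340e-02 2.580e+02 3.050e+02 3.450e+02]
 [5.954e-01 2.394e-01 3.280e-02 2.670e+02 3.060e+02 3.450e+02]
 [5.949e-01 2.474e-01 3.300e-02 2.760e+02 3.060e+02 3.450e+02]
 [5.943e-01 2.555e-01 2.810e-02 2.850e+02 3.090e+02 3.420e+02]]
```

View pics/w3.png

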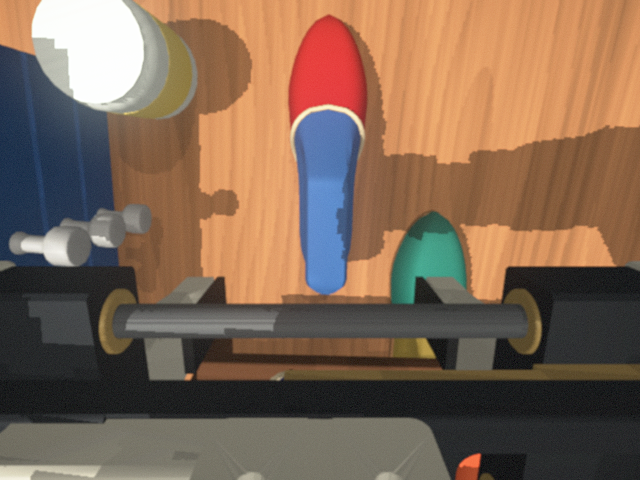

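The slipper is fully out: toe at (328,16), flat cone top from (323,180) to (323,290), width 37 mm at z 88 mm as expected. Yaw is about −87.3°. I'll grip near the front of the cone (about 83 mm ahead of the heel) to reduce the tipping moment.

>>> {"name": "move_arm", "arguments": {
  "commands": [
    [-1,-13,-30,0,0,-1,100],
    [0,-13,-40,0,0,0,100],
    [0,0,-40,0,0,0,100],
    [0,0,-25,0,0,0,100],
    [0,0,-15,0,0,0,100],
    [0,0,-12,0,0,0,100],
    [0,0,0,0,0,0,100],
    [0,0,0,0,0,0,25],
    [0,0,0,0,0,0,25],
    [0,0,0,0,0,0,25],
    [0,0,0,0,0,0,25],
    [0,0,0,0,0,0,25],
    [0,0,0,0,0,0,25],
    [0,0,0,0,0,0,25],
    [0,0,0,0,0,0,25]
  ],
  "squeeze": 60
}}

```text
time_s: 8.15
tcp_pos: [0.6001, 0.1825, 0.0574]
eef_rot: [-179.9, -0.0, -87.4]
contact_force: [-2.2, -0.2, 1.4]
gripper_width: 0.0357
```

>>> {"name": "move_arm", "arguments": {
  "commands": [
    [0,0,5,0,0,0,25],
    [0,0,10,0,0,0,25],
    [0,0,20,0,0,0,25],
    [0,0,30,0,0,0,25],
    [0,0,30,0,0,0,25],
    [0,0,30,0,0,0,25],
    [0,-15,5,0,0,0,25],
    [-1,-25,0,0,0,4,25],
    [-1,-25,0,0,0,4,25],
    [-1,-25,0,0,0,4,25],
    [-1,-25,0,0,0,4,25],
    [-1,-25,0,0,0,4,25],
    [-1,-25,0,0,0,5,25],
    [-1,-22,0,0,0,5,25],
    [-1,-16,0,0,0,3,25],
    [-1,-6,0,0,0,2,25],
    [0,0,0,0,0,0,25],
    [0,0,0,0,0,0,25],
    [0,0,0,0,0,0,25]
  ]
}}

```text
time_s: 10.05
tcp_pos: [0.5915, -0.0261, 0.1873]
eef_rot: [-179.8, 0.0, -52.4]
contact_force: [-0.8, 0.7, -4.6]
gripper_width: 0.0359
```

```bash
python3 - <<'E'
from h import *
s,c=wristcap("w4");print(s["time_s"],s["tcp_pos"],s["eef_rot"],s["gripper_width"],s["contact_force"],s["moment"])
E
```

```text
10.05 [ 0.59150442 -0.02613881  0.18730923] [-1.79843925e+02  5.94550448e-03 -5.23913953e+01] 0.035937896962103165 [-0.84381225  0.74913814 -4.5602317 ] [0.15021692 0.06124151 0.04370181]
```

View pics/w4.png

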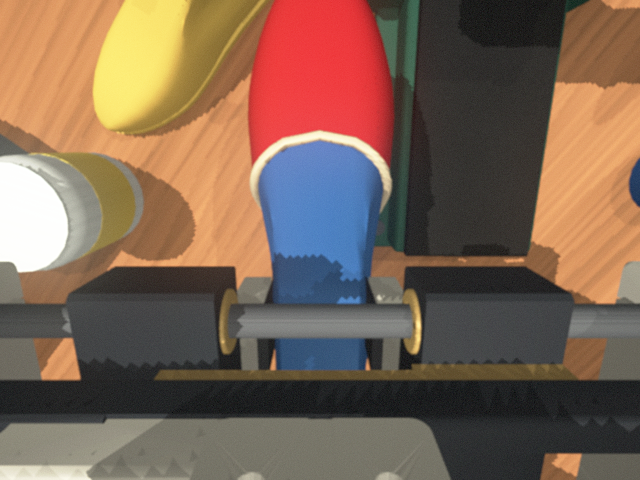

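Slipper held straight (columns 250–392). The bed mat is clear: front corners at about (405,253) and (533,255), side edges running up to (417,0) and (565,0).

```bash
python3 - <<'E'
from h import *
import pickle
c=pickle.load(open("w4.pkl","rb"));d=pickle.load(open("c0.pkl","rb"));f=c["frame"];B,G,R=[f[...,i].astype(int) for i in range(3)]
for r in(40,120,200): print(r,[(x,f[r,x].tolist()) for x in (*range(398,424,3),*range(528,570,4))])
print([(y,f[y,470].tolist()) for y in range(240,262,2)])
m=big((f.max(2)<75)&(G-R<8),(395,0,600,262));k=contour(m)
q=cv2.approxPolyDP(k.astype(np.int32)[:,None],3,True)[:,0];print(q.tolist())
L=[];Rr=[]
for r in range(60,245,5):
    xs=np.where(m[r])[0];L.append((xs.min()-.5,r));Rr.append((xs.max()+.5,r))
F=[(x,np.where(m[:262,x])[0].max()+.5) for x in range(415,528,5)]
def ln(p):
    vx,vy,x,y=cv2.fitLine(np.float32(p),cv2.DIST_HUBER,0,.01,.01).ravel();print("res",np.abs((np.array(p)-[x,y])@[-vy,vx]).max());return np.array([x,y]),np.array([vx,vy])
a,b,g=ln(L),ln(Rr),ln(F)
X=lambda a,b:a[0]+a[1]*np.linalg.solve(np.c_[a[1],-b[1]],b[0]-a[0])[0]
FL,FR=X(a,g),X(b,g);print(FL,FR)
for z in(.05,.06,.07):
    P,Q=onz(c,FL,z),onz(c,FR,z);w=np.linalg.norm(P-Q)
    ya=[np.degrees(np.arctan2(*(onz(c,e[0]-100*e[1]*np.sign(e[1][1]),z)-onz(c,e[0],z))[1::-1])) for e in(a,b)]
    M=(P+Q)/2;u=np.array([np.cos(np.radians(np.mean(ya))),np.sin(np.radians(np.mean(ya)))])
    print(z,P.round(4),Q.round(4),"w",w.round(4),"yaw",ya,"front-edge yaw",np.degrees(np.arctan2(*(P-Q)[1::-1]))-90,"origin",(M[:2]+.15*u).round(4))
print(tri(c,FL,d["side"],(338.6,255.7)),tri(c,FL,d["top"],(353.3,237.1)),tri(c,FR,d["side"],(362.4,285.7)),tri(c,FR,d["top"],(372.2,262.6)))
E
```

```text
40 [(398, [47, 57, 53]), (401, [51, 62, 58]), (404, [52, 63, 53]), (407, [76, 98, 68]), (410, [85, 102, 70]), (413, [87, 106, 71]), (416, [66, 83, 57]), (419, [29, 32, 43]), (422, [48, 49, 56]), (528, [28, 30, 32]), (532, [25, 28, 32]), (536, [24, 31, 31]), (540, [28, 27, 33]), (544, [24, 28, 29]), (548, [28, 27, 25]), (552, [35, 36, 36]), (556, [31, 37, 34]), (560, [37, 47, 35]), (564, [63, 93, 135]), (568, [66, 96, 140])]
120 [(398, [44, 50, 61]), (401, [48, 59, 63]), (404, [56, 69, 60]), (407, [60, 75, 62]), (410, [56, 67, 59]), (413, [27, 31, 47]), (416, [39, 41, 50]), (419, [29, 37, 47]), (422, [32, 36, 48]), (528, [48, 51, 52]), (532, [51, 54, 56]), (536, [48, 50, 57]), (540, [43, 46, 55]), (544, [45, 49, 53]), (548, [69, 87, 78]), (552, [106, 159, 230]), (556, [100, 157, 223]), (560, [102, 156, 223]), (564, [105, 161, 228]), (568, [107, 159, 228])]
200 [(398, [58, 66, 44]), (401, [70, 81, 56]), (404, [62, 71, 47]), (407, [42, 40, 38]), (410, [41, 39, 38]), (413, [43, 40, 45]), (416, [39, 38, 41]), (419, [39, 39, 42]), (422, [42, 41, 42]), (528, [49, 52, 57]), (532, [51, 56, 62
[... 795 characters left out ...]
259 -0.0534  0.06  ] [ 0.4461 -0.115   0.06  ] w 0.1008 yaw [np.float64(-52.14257261829472), np.float64(-52.350017174721614)] front-edge yaw -52.36086893542721 origin [ 0.5779 -0.2028]
0.07 [ 0.5297 -0.0544  0.07  ] [ 0.4527 -0.1138  0.07  ] w 0.0972 yaw [np.float64(-52.14257261829469), np.float64(-52.35001717472159)] front-edge yaw -52.36086893542721 origin [ 0.583  -0.2027]
(array([ 0.52187508, -0.05211699,  0.04913539]), np.float64(0.5010712127104717)) (array([ 0.52392754, -0.05451604,  0.05576428]), np.float64(3.122639983931945)) (array([ 0.44288602, -0.11524454,  0.05506321]), np.float64(0.5933457872298236)) (array([ 0.45046012, -0.11265472,  0.06663641]), np.float64(3.009699574527361))
```

The bed is confirmed: width 100.8 mm at z = 0.06, origin about (0.577, −0.203), yaw −52.3°. In the press frame the hand is at (−131, +120) mm. I'll shift sideways onto the middle line and lower to just above the mat.

>>> {"name": "move_arm", "arguments": {
  "commands": [
    [-8,-6,0,0,0,0,25],
    [-16,-12,0,0,0,0,25],
    [-16,-12,0,0,0,0,25],
    [-16,-12,0,0,0,0,25],
    [-16,-12,0,0,0,0,25],
    [-16,-12,0,0,0,0,25],
    [-8,-6,0,0,0,0,25],
    [0,0,-20,0,0,0,25],
    [0,0,-25,0,0,0,25],
    [0,0,-10,0,0,0,25],
    [0,0,-5,0,0,0,25],
    [0,0,0,0,0,0,25],
    [0,0,0,0,0,0,25]
  ]
}}

```text
time_s: 11.4
tcp_pos: [0.4965, -0.0983, 0.1284]
eef_rot: [-179.8, -0.1, -52.3]
contact_force: [0.3, -0.5, -4.0]
gripper_width: 0.0358
```

```bash
python3 - <<'E'
from h import *
s,c=wristcap("w5");print(s["time_s"],s["tcp_pos"],s["eef_rot"],s["contact_force"],s["moment"])
f=c["frame"];B,G,R=[f[...,i].astype(int) for i in range(3)]
for r in(30,60,90,120,150):
    m=(f[r].max(1)<75)&(abs(G[r]-R[r])<9);red=np.where((R[r]-G[r]>50)&(R[r]-B[r]>50)&(G[r]<70))[0]
    g=np.where((G[r]-R[r]>10))[0]
    print(r,"red",red.min() if len(red) else 0,red.max() if len(red) else 0,"mat runs",np.where(np.diff(m.astype(int)))[0].tolist())
E
```

```text
11.4 [ 0.4965     -0.09833779  0.12837615] [-1.79774425e+02 -6.26426420e-02 -5.23331014e+01] [ 0.31571269 -0.51081417 -3.99105711] [ 0.142981    0.06429313 -0.00569264]
30 red 261 379 mat runs [410, 411, 430, 431]
60 red 253 387 mat runs [408, 409]
90 red 248 392 mat runs []
120 red 247 393 mat runs []
150 red 250 391 mat runs []
```

View pics/w5.png

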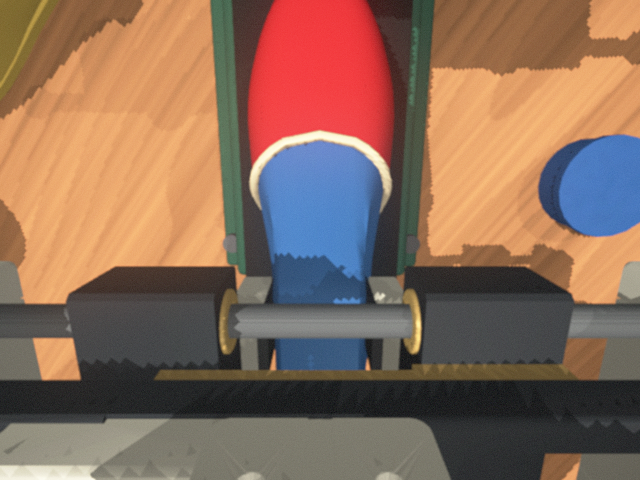

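Slipper centred over the mat (mat edges about 243/398 at the front, slipper axis at 320). Lowering gently.

>>> {"name": "move_arm", "arguments": {
  "commands": [
    [0,0,-4,0,0,0,25],
    [0,0,-3,0,0,0,25],
    [0,0,-2,0,0,0,25],
    [0,0,-1,0,0,0,25],
    [0,0,0,0,0,0,25],
    [0,0,0,0,0,0,25]
  ]
}}

```text
time_s: 12.05
tcp_pos: [0.4957, -0.0984, 0.1176]
eef_rot: [-179.8, -0.0, -52.4]
contact_force: [-0.8, 0.1, -3.5]
gripper_width: 0.036
```

>>> {"name": "move_arm", "arguments": {
  "commands": [
    [0,0,-1,0,0,0,25],
    [0,0,0,0,0,0,25],
    [0,0,0,0,0,0,25]
  ]
}}

```text
time_s: 12.35
tcp_pos: [0.4957, -0.0984, 0.1173]
eef_rot: [-179.8, -0.0, -52.3]
contact_force: [-5.6, 2.6, 6.0]
gripper_width: 0.0362
```

>>> {"name": "move_arm", "arguments": {
  "commands": [
    [0,0,-1,0,0,0,25],
    [0,0,0,0,0,0,25],
    [0,0,0,0,0,0,25]
  ]
}}

```text
time_s: 12.65
tcp_pos: [0.4958, -0.0984, 0.1173]
eef_rot: [-179.8, -0.1, -52.3]
contact_force: [-8.0, 3.6, 14.7]
gripper_width: 0.0357
```

On the bed (contact at TCP z 0.1173). Back off 1 mm and slide in 85 mm.

>>> {"name": "move_arm", "arguments": {
  "commands": [
    [0,0,1,0,0,0,25],
    [1.8,-2.4,0,0,0,0,25],
    [3.1,-4,0,0,0,0,25],
    [4.3,-5.5,0,0,0,0,25],
    [4.3,-5.5,0,0,0,0,25],
    [4.3,-5.5,0,0,0,0,25],
    [4.3,-5.5,0,0,0,0,25],
    [4.3,-5.5,0,0,0,0,25],
    [4.3,-5.5,0,0,0,0,25],
    [4.3,-5.5,0,0,0,0,25],
    [4.3,-5.5,0,0,0,0,25],
    [4.3,-5.5,0,0,0,0,25],
    [4.3,-5.5,0,0,0,0,25],
    [3.1,-4,0,0,0,0,25],
    [1.8,-2.4,0,0,0,0,25],
    [0,0,0,0,0,0,25]
  ]
}}

```text
time_s: 14.25
tcp_pos: [0.5493, -0.1661, 0.1173]
eef_rot: [-179.8, -0.1, -52.3]
contact_force: [-2.9, 3.2, 5.0]
gripper_width: 0.036
```

```bash
python3 - <<'E'
from h import *
s,c=wristcap("w6");print(s["time_s"],s["tcp_pos"],s["eef_rot"],s["contact_force"],s["moment"])
u=np.array([.6115,-.7912]);v=np.array([.7912,.6115]);r=s["tcp_pos"][:2]-[.577,-.203];print("press",r@u,r@v)
E
```

```text
14.25 [ 0.54929365 -0.16610236  0.11731417] [-1.79763946e+02 -5.49557739e-02 -5.23260149e+01] [-2.94248207  3.19054002  4.98640644] [1.31568279 0.95178173 0.14849559]
press -0.04613584100724584 0.000641643701051884
```

View pics/w6.png

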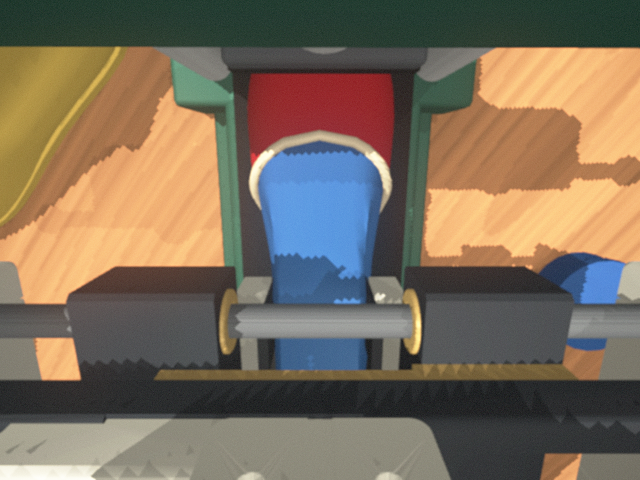

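Centred under the plate (slipper 248–392, mat about 236–404). The toe should be about 12 mm short of the stop, so I'll creep in and watch the force.

>>> {"name": "move_arm", "arguments": {
  "commands": [
    [1.2,-1.6,0,0,0,0,25],
    [1.2,-1.6,0,0,0,0,25],
    [1.2,-1.6,0,0,0,0,25],
    [1.2,-1.6,0,0,0,0,25],
    [0,0,0,0,0,0,25]
  ]
}}

```text
time_s: 14.8
tcp_pos: [0.5537, -0.1722, 0.1173]
eef_rot: [-179.8, -0.0, -52.3]
contact_force: [-3.8, 5.5, 7.2]
gripper_width: 0.0357
```

>>> {"name": "move_arm", "arguments": {
  "commands": [
    [0.6,-0.8,0,0,0,0,25],
    [0.6,-0.8,0,0,0,0,25],
    [0,0,0,0,0,0,25]
  ]
}}

```text
time_s: 15.1
tcp_pos: [0.5548, -0.1737, 0.1173]
eef_rot: [-179.8, -0.0, -52.3]
contact_force: [-5.8, 6.4, 7.4]
gripper_width: 0.0357
```

>>> {"name": "move_arm", "arguments": {
  "commands": [
    [0.6,-0.8,0,0,0,0,25],
    [0.6,-0.8,0,0,0,0,25],
    [0,0,0,0,0,0,25]
  ]
}}

```text
time_s: 15.4
tcp_pos: [0.556, -0.1753, 0.1173]
eef_rot: [-179.8, -0.0, -52.3]
contact_force: [-5.5, 6.2, 7.9]
gripper_width: 0.0359
```

>>> {"name": "move_arm", "arguments": {
  "commands": [
    [0.6,-0.8,0,0,0,0,25],
    [0.6,-0.8,0,0,0,0,25],
    [0,0,0,0,0,0,25]
  ]
}}

```text
time_s: 15.7
tcp_pos: [0.5571, -0.1767, 0.1173]
eef_rot: [-179.8, -0.0, -52.3]
contact_force: [-5.5, 7.0, 8.1]
gripper_width: 0.0357
```

>>> {"name": "move_arm", "arguments": {
  "commands": [
    [0.6,-0.8,0,0,0,0,25],
    [0.6,-0.8,0,0,0,0,25],
    [0,0,0,0,0,0,25]
  ]
}}

```text
time_s: 16.0
tcp_pos: [0.5572, -0.1772, 0.1174]
eef_rot: [-179.8, 0.1, -52.3]
contact_force: [-9.8, 15.0, 14.2]
gripper_width: 0.0357
```

The toe has met the stop: force rose to 18 N with motion stopped, implied toe at press x ≈ 123 mm. Relieve, release and withdraw.

>>> {"name": "move_arm", "arguments": {
  "commands": [
    [-0.9,1.2,0.5,0,0,0,25],
    [0,0,0,0,0,0,50],
    [0,0,0,0,0,0,70],
    [0,0,0,0,0,0,80],
    [0,0,0,0,0,0,80],
    [0,0,0,0,0,0,80],
    [0,0,8,0,0,0,80],
    [0,0,15,0,0,0,80],
    [0,0,25,0,0,0,80],
    [-6,8,30,0,0,0,80],
    [-12,16,35,0,0,0,80],
    [-18,24,35,0,0,0,80],
    [-18,24,20,0,0,0,80],
    [0,0,0,0,0,0,80],
    [0,0,0,0,0,0,80]
  ]
}}

```text
time_s: 17.5
tcp_pos: [0.5033, -0.1053, 0.2863]
eef_rot: [-179.7, -0.1, -52.3]
contact_force: [1.5, 0.1, 0.8]
gripper_width: 0.0701
```

```bash
python3 - <<'E'
from h import *
from cone import fit
s,c=wristcap("w7");print(s["time_s"],s["tcp_pos"],s["eef_rot"],s["contact_force"],s["gripper_width"])
u=np.array([.6115,-.7912]);v=np.array([.7912,.6115])
k,o=fit(c,c["frame"],.148,(200,0,450,300))
for q in o[::4]:
    r=q[:2]-[.577,-.203];print("x %.1f y %.1f w %.1f row %d"%(r@u*1e3,r@v*1e3,q[2]*1e3,q[3]))
# side-camera check: teal position now
from plant import capture
d=capture("side");f=d["frame"];B,G,R=[f[...,i].astype(int) for i in range(3)]
kk=contour(big((G-R>20)&(B-R>10),(199,235,265,300)));print("teal side",kk.min(0),kk.max(0))
E
```

```text
17.5 [ 0.50326533 -0.10533642  0.28633831] [-1.79691484e+02 -8.16067181e-02 -5.22798281e+01] [1.51206147 0.11371392 0.78345261] 0.07012251273831396
x 14.9 y 0.1 w 40.0 row 50
x 6.8 y 1.9 w 44.0 row 62
x -1.5 y 0.4 w 45.9 row 74
x -9.9 y -0.4 w 44.7 row 86
x -18.4 y -0.4 w 43.5 row 98
x -27.0 y -0.4 w 42.3 row 110
x -35.8 y -0.4 w 41.1 row 122
x -44.8 y -0.8 w 40.6 row 134
x -53.8 y -0.9 w 41.0 row 146
x -63.1 y -0.5 w 40.5 row 158
x -72.4 y -0.9 w 40.0 row 170
x -82.0 y -0.1 w 37.1 row 182
x -91.7 y -1.0 w 34.2 row 194
x -101.5 y -1.0 w 32.8 row 206
x -111.5 y -1.4 w 20.7 row 218
teal side [202. 254.] [217. 280.]
```

View pics/w7.png

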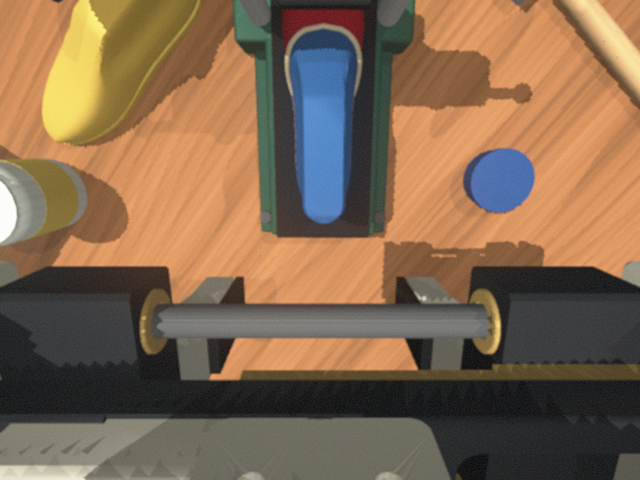

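The slipper stands straight on the bed centre line (y −1 to 0 mm along its length), hand clear. The teal blob changed in the side view, which is probably the arm blocking it, so I'll check.

```bash
python3 - <<'E'
from h import *
from plant import capture
import pickle
c=pickle.load(open("w3.pkl","rb"));f=c["frame"];B,G,R=[f[...,i].astype(int) for i in range(3)]
k=contour(big((G-R>20)&(B-R>10),(380,190,470,280)));t=k[k[:,1]<=k[:,1].min()+1].mean(0);print("w3 teal toe",onz(c,t,.004),"(w1: .4769 .2057)")
d=pickle.load(open("c0.pkl","rb"));im=[]
for n,(x0,y0,x1,y1) in(("side",(190,150,330,310)),("top",(215,140,335,300))):
    g=capture(n)["frame"];im+= [cv2.resize(a[y0:y1,x0:x1],(200,260)) for a in(d[n]["frame"],g)]
cv2.imwrite("pics/fin.png",np.hstack(im))
E
```

```text
w3 teal toe [0.48372871 0.20158373 0.004     ] (w1: .4769 .2057)
```

View pics/fin.png

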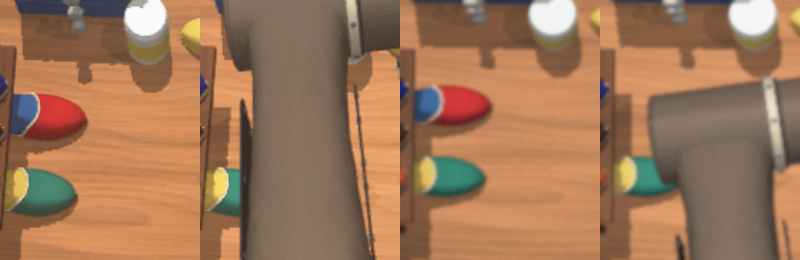

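Before and after side by side, teal, its seam and the can line up, so the change was only the arm blocking the view. Handing in.

```bash
python3 -c "
from plant import *
print(close_job())"
```

```text
the job is handed in; nothing more can be done
None
```

The red slipper is in the press with its toe at the orange stop, and I handed the job in at about 18 s of the 64 s allowed. No verdict was reported.

**What I did:** I drew the slipper out of the rack by its forepart and re-gripped it near the front of the blue cone. I set it on the front of the bed and slid it in until the toe met the stop. There the motion stopped and the wrist force rose to about 20 N. I then backed off 1.5 mm and released.

**Last checks:**
- **Centring:** the slipper's axis lies within about 1.5 mm of the bed's middle line (one reading nearer the ball was 1.9 mm).
- **Toe position:** it works out at about 122 mm from the hand's position at contact. The toe itself is hidden under the plate, so I did not see it.
- **Level:** I did not measure the tilt directly. The slipper looks upright on the bed.
- **Hand:** it was clear of everything, at 0.29 m height.
- **Other things on the bench:** the teal slipper and the can look unmoved in the before and after pictures. The spare last and tack tin look undisturbed. I did not compare the hammer and pincers, but the hand never came near them.

**Disagreements:**
- The first triangulation of the press bed from the two fixed cameras was poor, with heights of 10 to 40 mm. I used the closer wrist view instead, which gave the bed 100.8 mm wide at its stated 60 mm height.
- The teal toe readings from the wrist camera differed by about 8 mm, which I put down to its edge being poorly picked out against the shadow.

I viewed 11 pictures, one over the budget of 10.

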